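# Bin the used specimen pot in the locking pedal bin

### The arm

A 6-joint arm with a two-finger parallel gripper is mounted at the origin on the work surface. World frame = base frame: x ahead of the robot, y to its left, z up, the work surface at z = 0. Lengths are in mm, angles in rad, forces in N, time in s.
With the tool pointing down it reaches from about 250 to 725 mm from the base axis. Payload 4 kg.
Tool frame: the origin (TCP) lies on the centre line of the jaws, within the pads' length; the fingertips stand manip.tip_extent ahead of it and the grasp point (between the pads) lies 8 mm behind it (manip.tip_extent is the distance from the TCP to the fingertips, in mm); z points along the fingers, y is the line along which they close (so a half turn about z gives the same grasp; the last joint's range is limited). The gripper opens to 85 mm and grips with 20 to 120 N. Pads are 22 mm wide; open, the fingers measure 114 mm over their backs; the gripper's body (76 mm by 85 mm) begins 54 mm behind the grasp point. The pads swing forward as they close: fully open they stand 13 mm farther back than shut.
Start: joints at [-1.151, 0.241, 0.005, 1.335, 0, 1.571], TCP at [203.787, -456.586, 242.306] pointing down, gripper open.
Joint ranges: [-2.72, 2.72], [-1.05, 1.87], [-1.09, 1.28], [-1.99, 2.15], [-1.42, 1.44], [-3.14, 3.14]. Speed limits (rad/s): [2.79, 2.79, 3.14, 3.14, 3.14, 3.14].

### API

Orientations are given as a 3x3 rotation matrix whose columns are the frame's x, y, z axes.
In Python, from rig import monitor, eyes, job, manip gives the robot as it stands. The module is installed in compiled form; this text tells all that it offers.
- The arm moves only by the shell command python3 -m inch 'ROWS' [OPENING] [FORCE]. ROWS is JSON, one flat list of numbers, 6 for each row, row after row: the shift along the world's x, y, z in mm, then the turn, a rotation vector about the world's x, y, z in rad. In form: [tx, ty, tz, ax, ay, az, tx, ty, tz, ax, ay, az, ...]. A call has 1 to 12 rows; each row is the pose to reach, as a shift and turn from the pose commanded when the call began; what a row does not reach only later rows make up. A row lasts 1/10 s, in which the tool goes at most 50 mm and 8.59 degrees, less where a joint would pass 70% of its speed; a pose out of reach is approached as far as the arm can. A call with a gripper value outside its range is refused whole. OPENING is the gripper command: -1 is shut, 1 is fully open, values between are in proportion, set as the call begins (- or left out, the last holds). The fingers move at their own pace and stop on an object; FORCE is the grip in N (left out, the last holds). Time passes only in rows, so rows that repeat a pose let the fingers close. It gives the time, the measured TCP pose, the force, the opening and the grip force at its end, in the units of the state.
- monitor.state(): the state, without advancing time (a new reading comes with each control period).
- eyes.get_image(name): name is "scene" or "side" or "wrist"; returns a dict with "img" (420x560x3 uint8, blue, green, red), "z_map" (420x560 float32, mm along the optical axis (not along the pixel's ray), 0 where there is no reading), "camera_matrix" (3x3 intrinsics, pixels), "rvec" (rotation vector, rad) and "tvec" (3), from world to camera coordinates, as OpenCV has them. Camera axes: x right, y down, z forward; pixel columns grow to the right and rows downward; lengths in mm; the calibration is good to about 2 mm. The wrist camera is an equidistant fisheye: a pixel r from the principal point sees the ray r / f radians off the axis. A picture is of the moment at which its call begins.
- job.hand_in(): hands the job in; it is judged then, once.
Trained networks look in the newest picture that a camera, given by its name, has taken for a name from the list of things; names that differ only in an ending like _2 or _b are one class to them, and where a whole thing is asked for, a point or a joint stands for the part that bears it (a point fixed in the world has none). Each returns a list of dicts, best first, with "p" (0 to 1); they miss things now and then, are a little off and sometimes report something else, mostly with a low value. They report only what shows in the picture. A call takes as long as a camera call. They do not tell look-alikes from the thing itself.
- eyes.regions_of(name, camera): "mask" (420x560 bool, what is visible of it) and "centre" ([column, row] in pixels, amid what is visible of it).
The state is a dict: "time": time; "q": joint angles; "qd": joint speeds; "tau": joint torques, N m; "tool_pos": TCP position; "tool_rot": TCP orientation; "force": force on the tool from outside, world axes, zero at the start; "moment": the same for the moment, N m; "grip_width": finger opening in mm; "grip_force": force on a finger pad.
Only numpy, scipy, OpenCV 4.12 (cv2) and the standard library are available. Lean on these libraries where they do the work, as an engineer would, in place of code of your own. Each camera call takes 0.05 s, during which the arm holds its last target. There are 200 camera calls.

### The job

Throw the used specimen pot into the bench pedal bin: press the pedal right down and slide it to the left under its catch so the lid stays open by itself, take your hand off, put the pot in, then push the pedal down again, slide it back to the right out of the catch and ease it up so that the lid closes fully without banging. Work the lid with the pedal only, never by touching it, do not force the pedal or lean on the bin, and leave the other things on the bench alone.

Things in the scene. Friction and masses are not known exactly. Their poses are not given: they have to be found in the camera images.
- bin: Round steel bench pedal bin, 170 mm in diameter, rim 215 mm above the bench, fixed. Origin: centre of its underside. Its -x axis points to the front (pedal), +x to the back (lid hinge); +y is 'left' for someone who stands before the pedal facing the bin. A steel gate bracket some 80 mm high stands in front of the shell, out to 107 mm from the bin's axis; the pedal's 8 mm bar runs through it.
- bin_mouth (a point): Centre of the open mouth, at rim height (215 mm above the bench), clear opening 162 mm in diameter; inner floor 170 mm below it. Same axes as the bin.
- pedal_pad (a point): Centre of the top of the pedal's ribbed rubber pad: 46 mm front to back, 50 wide between upturned sides 8 mm high, 3 thick. At rest 146 mm before the bin's axis, 83 mm up. It swings about a pivot on that axis, 28 mm up; the bottom stop comes after about 48 mm, but the gate that carries stop and catch is set up to 7 mm (at the pad) higher or lower. Push: 6 to 12 N at first, 2 to 5 at the bottom.
- pedal (a joint): Sideways place (m): 0 free, up to 0.0145 fully left (bin's +y). The bar can pass left below the catch's 3 mm lip only within 3 mm (at the pad) above the bottom stop; push on the pad's upturned side, 2 to 8 N with the rub on the stop. Let up there, it rises 7 mm, is held by the ledge behind the lip and the lid stays open. To free it: press to the stop, slide right; the lid drives it up.
- lid_hinge (a joint): Opening angle of the lid in rad: 0 shut, 1.05 to 1.5 with the pedal held in the catch, 1.25 to 1.75 on the bottom stop (the gate's height varies). The lid is linked to the pedal both ways and turns about 0.03 rad for each mm of the pad's travel; its weight drives the pedal up, and let go it slams.
- lid: Domed steel lid, 174 mm in diameter, 26 mm thick, hinged at the back of the rim on a level axis along the bin's y, 217 mm above the bench. Origin: on the hinge axis, 90 mm behind the bin's axis; shut, its axes are those of the bin. Not to be touched.
- pot: The used specimen pot: small upright plastic pot with a paper label and a white screw cap; body 36 mm in diameter and 56 mm tall, cap 41 mm in diameter above it, 70 mm tall in all, 30 g. Origin: centre of its underside.
- bottle: Bystander: white reagent bottle with a blue cap, 60 mm in diameter, 125 mm tall. Origin: centre of its underside.
- jar: Bystander: squat brown glass jar with a black lid, 56 mm in diameter, 60 mm tall. Origin: centre of its underside.
- tube_rack: Bystander: clear rack of capped blood tubes, 66 x 160 mm, 94 mm tall. Origin: centre of its underside.
- tip_box: Bystander: box of pipette tips, 85 x 125 mm, 76 mm tall. Origin: centre of its underside.
Mind the look-alikes: they are no part of the job. Of the things that look like the pot, the middle-sized one is meant.

How it is judged (in metres and radians):
On the way, in this order (a step that is already met when the one before it is completed fails the run):
1. the pedal is held by its catch, the lid stays open by itself and the robot touches neither pedal nor bin (value of joint lid_hinge above 1 rad and value of joint pedal above 0.011 m and contact force between each of the fingers, the arm and bin below 0.1 N), for 0.2 s.
2. the pot lies in the bin, let go, the lid still held open (value of joint lid_hinge above 1 rad and z of pot in the frame of bin below 0.13 m and horizontal distance between pot and bin below 0.08 m and contact force between the fingers and pot below 0.1 N), for 0.2 s.
At the end, for the whole second after the job is handed in: The lid is shut (within 0.06 rad), the pedal is up and out of its catch (within 5 mm of its middle line), the pot lies at rest inside the bin (value of joint lid_hinge below 0.06 rad and value of joint pedal below 0.005 m and z of pot in the frame of bin below 0.13 m and horizontal distance between pot and bin below 0.08 m and linear speed of pot below 0.05 m/s); the robot touches nothing.
It fails at once if the lid bangs shut (turning shut faster than 2.5 rad/s over its last 0.4 rad) (value of joint lid_hinge below 0.4 rad and velocity of joint lid_hinge below -2.5 rad/s).
It fails at once if the pedal or the bin is pushed with more than 25 N (contact force between any of the fingers, the arm and bin above 25 N).
It fails at once if the robot touches the lid (contact force between any of the fingers, the arm and lid above 0.5 N).
It fails at once if a bystander is shifted by more than 20 mm (distance of any of bottle, jar, tube_rack, tip_box from where it was at the start of the episode above 0.02 m).
It also fails if it takes over 72 s, if anything falls off the work surface, if the arm or the gripper's body presses on something with over 40 N, if the wrist force passes 120 N, or if a joint passes its speed limit or range.

## Working session

There is one attempt and no reset: what is moved stays moved. The work goes in short steps, Python scripts to look and compute and a shell command to move; the robot and the scene stay as the last step left them, time stands still between calls to the robot, and variables do not carry over. Pictures are saved under pics/ and viewed, at most 10 in all, crops included, and the job is handed in when it is done.

```bash
mkdir -p pics
cat > h.py <<'E'
import numpy as np, cv2
from rig import monitor, eyes, job, manip
def pts(im, mask):
    K=np.array(im["camera_matrix"]);R=cv2.Rodrigues(np.array(im["rvec"],float))[0];t=np.array(im["tvec"],float).ravel()
    v,u=np.nonzero(mask&(im["z_map"]>0)); z=im["z_map"][v,u]
    c=np.stack([(u-K[0,2])/K[0,0]*z,(v-K[1,2])/K[1,1]*z,z],1)
    return (c-t)@R
E
python3 - <<'E'
from h import *
print(manip.tip_extent, monitor.state())
ims=[]
for c in ("scene","side"):
    im=eyes.get_image(c); ims.append(im["img"])
    cv2.imwrite(f"pics/{c}0.png",im["img"])
    for n in ("bin","pedal_pad","lid","pot","bottle","jar","tube_rack","tip_box"):
        for d in eyes.regions_of(n,c):
            if d["p"]<.3: continue
            p=pts(im,d["mask"])
            if len(p)==0: continue
            print(c,n,round(d["p"],2),np.round(d["centre"]),len(p),"lo",np.percentile(p,2,axis=0).round(),"hi",np.percentile(p,98,axis=0).round())
E
```

```text
11.0 {'time': 0.0, 'q': array([-1.15101708e+00,  2.41391156e-01,  3.70443029e-03,  1.33517892e+00,
        2.62099773e-05,  1.57081375e+00]), 'qd': array([ 8.37160160e-04, -1.76048601e-04,  7.64989247e-04, -1.71069681e-03,
        5.31460017e-05,  4.87979833e-04]), 'tau': array([-2.39560250e-03, -3.72319794e+01,  2.52406561e+01,  1.69113680e-02,
       -3.35023497e-04,  6.97295235e-06]), 'tool_pos': array([ 203.53757914, -456.02874956,  241.41626458]), 'tool_rot': array([[ 9.13186057e-01,  4.07542089e-01, -8.19435006e-04],
       [ 4.07542912e-01, -9.13184080e-01,  1.90034082e-03],
       [ 2.61738655e-05, -2.06931967e-03, -9.99997859e-01]]), 'force': array([-0.57542335, -0.20163472,  0.84486779]), 'moment': array([ 0.00353062, -0.00110781,  0.00275177]), 'grip_force': 0.0, 'grip_width': 85.53983242573271}
scene bin 0.96 [344. 146.] 6775 lo [466. 139.  11.] hi [629. 351. 243.]
scene pedal_pad 0.75 [292. 177.] 413 lo [441. 115.   1.] hi [509. 208.  95.]
scene lid 0.96 [347. 122.] 3174 lo [470. 190. 219.] hi [626. 350. 243.]
scene pot 0.81 [208. 250.] 353 lo [ 442. -160.    6.] hi [ 47
[... 827 characters left out ...]
572. -250.   97.]
side pot 0.76 [319. 205.] 296 lo [ 441. -230.   -0.] hi [ 482. -119.   72.]
side pot 0.55 [289. 211.] 159 lo [ 527. -120.    0.] hi [560. -80.  52.]
side bottle 0.8 [286. 187.] 571 lo [ 541. -181.    9.] hi [ 593. -142.  125.]
side bottle 0.33 [235. 292.] 9001 lo [460. 147.   9.] hi [615. 372. 241.]
side jar 0.6 [330. 182.] 340 lo [ 432. -307.    4.] hi [ 480. -258.   61.]
side jar 0.5 [318. 208.] 243 lo [ 442. -150.    7.] hi [ 475. -119.   72.]
side tube_rack 0.85 [191. 217.] 1785 lo [770. -59.  -0.] hi [839.  99.  94.]
side tip_box 0.94 [314. 393.] 2254 lo [281. 350.  53.] hi [363. 459.  76.]
side tip_box 0.75 [331. 181.] 325 lo [ 432. -306.    5.] hi [ 479. -258.   61.]
```

Run:
```python
from h import *
a={}
for c in ("scene","side"):
    im=eyes.get_image(c); a[c]=im["img"].copy()
    d=eyes.regions_of("lid",c)[0]; p=pts(im,d["mask"]); q=p[(p[:,2]>212)&(p[:,2]<250)]
    (cx,cy),r=cv2.minEnclosingCircle(q[:,:2].astype(np.float32)); print(c,"lid",cx,cy,r)
    # shell circle fit: bin wall points z 100..200
    d=eyes.regions_of("bin",c)[0]; p=pts(im,d["mask"]); q=p[(p[:,2]>110)&(p[:,2]<205)]
    from scipy.optimize import least_squares
    f=least_squares(lambda x:np.hypot(q[:,0]-x[0],q[:,1]-x[1])-85,[548,272],loss='soft_l1'); print("shell",f.x,len(q))
    C=f.x
    allp=pts(im,np.ones((420,560),bool)); r=np.hypot(allp[:,0]-C[0],allp[:,1]-C[1])
    q=allp[(r>112)&(r<185)&(allp[:,2]>70)&(allp[:,2]<100)&(allp[:,1]<C[1])&(allp[:,0]<C[0]+60)]
    m=q[:,:2].mean(0); print("pad",len(q),q.mean(0).round(1),q.min(0).round(),q.max(0).round(),"yaw front",np.degrees(np.arctan2(*(m-C)[::-1])),np.hypot(*(m-C)))
    rect=cv2.minAreaRect(q[:,:2].astype(np.float32)); print(rect)
crop1=cv2.resize(a["scene"][70:240,230:430],None,fx=3,fy=3)[:420,:]
crop2=cv2.resize(a["scene"][210:350,130:300],None,fx=3,fy=3)
cv2.imwrite("pics/full.png",a["scene"])
W=np.zeros((600,800,3),np.uint8)
W[:420,:400]=cv2.resize(a["scene"][70:240,230:392],(400,420))
W[:420,400:]=cv2.resize(a["side"][200:368,200:360],(400,420)); 
W[420:,:]=0; cv2.imwrite("pics/bin.png",W)
cv2.imwrite("pics/pots.png",crop2)
```

```text
scene lid 548.4158325195312 274.48797607421875 91.3675537109375
shell [544.46524509 273.96212351] 1614
pad 358 [474.9 142.4  83.6] [440. 111.  71.] [511. 180.  99.] yaw front -117.85386367562643 148.80082757487935
((475.32122802734375, 143.45657348632812), (51.06946563720703, 59.666954040527344), 60.82528305053711)
side lid 547.650146484375 280.49725341796875 92.80899810791016
shell [545.4170457 275.6550501] 1738
pad 351 [470.  148.2  82.5] [439. 114.  70.] [497. 180.  98.] yaw front -120.60000418099142 148.09749351720717
((473.90411376953125, 147.16781616210938), (46.70451354980469, 58.5273551940918), 62.44669723510742)
```

View pics/scene0.png

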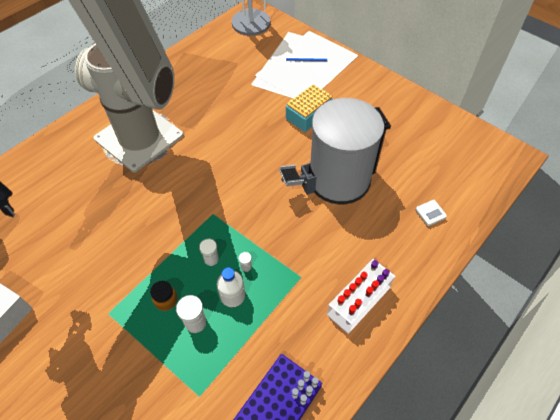

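View pics/bin.png

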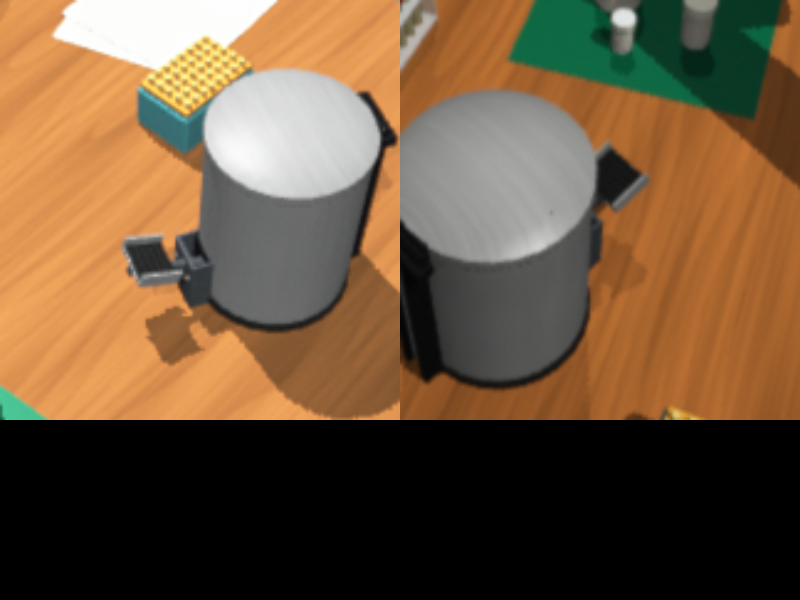

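View pics/pots.png

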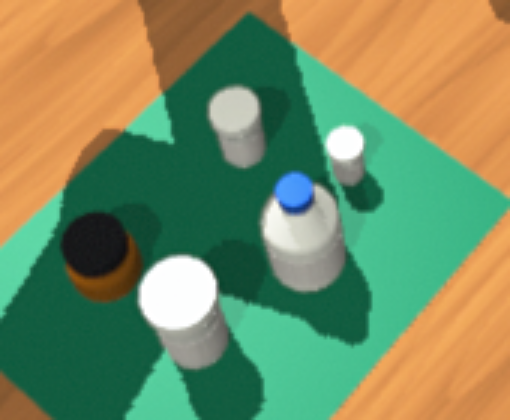

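The three pot look-alikes in the scene picture are:
- (208,250), 72 mm tall, at xy (461,-141)
- (192,314), 97 mm tall
- (246,262), 52 mm tall

The middle-sized one at (208,250) is the pot, and the crop confirms three sizes. The bin is at about (545,275), with its front pointing to -119.3°. The pad shows at scene pixel (292,177), world (474,147,83). I'll move above the pad with the gripper shut.

```bash
python3 -m inch '[45,100,-10,0,0,0.1, 90,200,-30,0,0,0.22, 135,300,-50,0,0,0.34, 180,400,-70,0,0,0.46, 225,500,-80,0,0,0.58, 270,603,-81,0,0,0.64, 270,603,-81,0,0,0.64, 270,603,-81,0,0,0.64, 270,603,-81,0,0,0.64, 270,603,-81,0,0,0.64, 270,603,-81,0,0,0.64, 270,603,-81,0,0,0.64]' -1 30
python3 -c "
from h import *
s=monitor.state();print(s)"
```

```text
time: 2.4
tool_pos: [447.7, 88.9, 168.5]
tool_rot: [[0.489, 0.873, 0.001], [0.873, -0.489, -0.0], [0.0, 0.001, -1.0]]
force: [1.2, -1.1, 0.4]
grip_width: -0.3
grip_force: 0.0
{'time': 2.4, 'q': array([ 1.96090414e-01,  2.02950939e-01, -2.42568251e-01,  1.12426709e+00,
       -2.89515241e-04,  2.27736280e+00]), 'qd': array([ 0.9365469 ,  0.56399292,  0.55513285, -0.02213176, -0.00547305,
        0.93403691]), 'tau': array([ -1.689886  , -36.41174197,  21.02012157,   0.39673425,
         0.21984645,  -0.73919227]), 'tool_pos': array([447.73812477,  88.85370743, 168.5302335 ]), 'tool_rot': array([[ 4.88592566e-01,  8.72511437e-01,  1.04710203e-03],
       [ 8.72511957e-01, -4.88592752e-01, -8.71724807e-05],
       [ 4.35547475e-04,  9.56200866e-04, -9.99999448e-01]]), 'force': array([ 1.15950932, -1.13253461,  0.42543472]), 'moment': array([-0.05793289, -0.05966641, -0.02442687]), 'grip_force': 0.0, 'grip_width': -0.31964043373180134}
```

```bash
python3 -m inch '[0,0,0,0,0,0,0,0,0,0,0,0,0,0,0,0,0,0]'
python3 - <<'E'
from h import *
for c in ("wrist",):
    im=eyes.get_image(c); cv2.imwrite("pics/w1.png",im["img"])
im=eyes.get_image("scene"); s=cv2.resize(im["img"][100:220,230:390],(800,600)); cv2.imwrite("pics/s1.png",s)
E
```

```text
time: 2.7
tool_pos: [446.5, 85.9, 168.4]
tool_rot: [[0.49, 0.872, -0.001], [0.872, -0.49, -0.001], [-0.001, -0.0, -1.0]]
force: [-0.6, 0.4, -0.4]
grip_width: -0.3
grip_force: 0.0
```

View pics/w1.png

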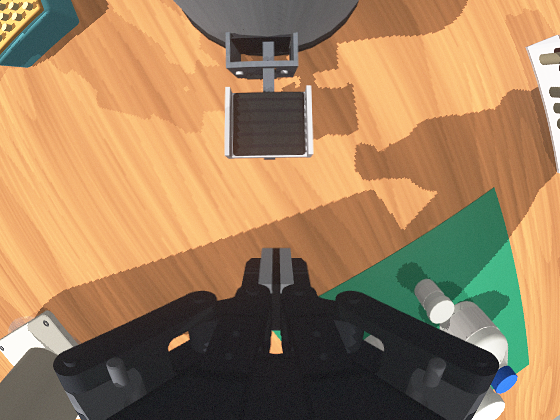

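The wrist view shows the pad at about (268,124) between its upturned sides, the gate behind it at (262,55), and the shut fingertips at (276,260). I'll compute the pad position from the wrist depth.

```bash
cat >> h.py <<'E'
def wpts(im, uv):
    K=np.array(im["camera_matrix"],float);R=cv2.Rodrigues(np.array(im["rvec"],float))[0];t=np.array(im["tvec"],float).ravel()
    uv=np.array(uv); n=cv2.fisheye.undistortPoints(uv.reshape(-1,1,2).astype(float),K,np.zeros(4)).reshape(-1,2)
    z=im["z_map"][uv[:,1],uv[:,0]].astype(float)
    return (np.c_[n*z[:,None],z]-t)@R
E
python3 - <<'E'
from h import *
im=eyes.get_image("wrist")
B=np.array([[.489,.872],[-.872,.489]]); C=np.array([545,275])
for uv in [(240,125),(254,125),(268,125),(282,125),(296,125),(268,100),(268,150),(268,70),(227,120),(310,120),(250,40),(232,40),(294,40)]:
    p=wpts(im,[uv])[0]; print(uv,p.round(1),"bin",(B@(p[:2]-C)).round(1))
E
```

```text
(240, 125) [456.8 152.3  82.9] bin [-150.1   16.9]
(254, 125) [464.9 147.6  83. ] bin [-150.3    7.6]
(268, 125) [473. 143.  84.] bin [-150.3   -1.7]
(282, 125) [481.  138.5  83.7] bin [-150.4  -10.9]
(296, 125) [489.  134.1  84.8] bin [-150.3  -20.1]
(268, 100) [481.1 157.7  79.4] bin [-133.5   -1.7]
(268, 150) [465.1 128.9  88.7] bin [-166.5   -1.7]
(268, 70) [491.9 177.3  64.9] bin [-111.1   -1.4]
(227, 120) [452.  159.3  90.4] bin [-146.4   24.5]
(310, 120) [498.2 133.   91.6] bin [-146.7  -28.6]
(250, 40) [492.  204.3  61. ] bin [-87.6  11.6]
(232, 40) [480.8 209.8  66.1] bin [-88.3  24.1]
(294, 40) [517.7 186.5  73.2] bin [-90.6 -19.5]
```

```bash
python3 -m inch '[13,29,-10,0,0,0, 27,58,-35,0,0,0, 27,58,-55,0,0,0, 27,58,-58,0,0,0,27,58,-60,0,0,0,27,58,-60,0,0,0]'; python3 -m inch '[0,0,-5,0,0,0,0,0,-10,0,0,0,-0.5,-1,-13,0,0,0,-1,-2,-16,0,0,0,-1,-2,-16,0,0,0]'
```

```text
time: 3.45
tool_pos: [474.4, 143.8, 109.3]
tool_rot: [[0.49, 0.871, 0.001], [0.871, -0.49, 0.0], [0.001, 0.001, -1.0]]
force: [0.4, -1.2, 0.5]
grip_width: 0.1
grip_force: 0.0
time: 3.95
tool_pos: [473.8, 142.9, 93.6]
tool_rot: [[0.489, 0.872, 0.002], [0.872, -0.489, 0.001], [0.002, 0.001, -1.0]]
force: [-2.0, -0.2, 9.8]
grip_width: -0.0
grip_force: 4.4
```

```bash
python3 -m inch '[-0.9,-1.6,-5,0,0,0, -1.6,-2.9,-10,0,0,0, -2.3,-4.1,-15,0,0,0, -2.9,-5.2,-20,0,0,0, -3.4,-6.1,-25,0,0,0, -3.8,-6.8,-30,0,0,0, -4.1,-7.3,-34,0,0,0, -4.1,-7.3,-34,0,0,0]'
```

```text
time: 4.75
tool_pos: [469.5, 135.6, 58.8]
tool_rot: [[0.489, 0.872, 0.001], [0.872, -0.489, 0.001], [0.001, 0.001, -1.0]]
force: [-0.8, 0.4, 4.1]
grip_width: -0.2
grip_force: 2.1
```

Now I'll go down in small steps to find the stop.

```bash
python3 -m inch '[-0.1,-0.3,-2,0,0,0,-0.2,-0.5,-4,0,0,0,-0.2,-0.5,-4,0,0,0]'; python3 -m inch '[-0.1,-0.2,-1.5,0,0,0,-0.2,-0.4,-3,0,0,0,-0.2,-0.4,-3,0,0,0]'
```

```text
time: 5.05
tool_pos: [469.3, 135.2, 54.9]
tool_rot: [[0.489, 0.872, 0.001], [0.872, -0.489, 0.001], [0.001, 0.001, -1.0]]
force: [-0.7, 1.6, 3.9]
grip_width: 0.2
grip_force: 2.0
time: 5.35
tool_pos: [469.1, 134.8, 51.5]
tool_rot: [[0.489, 0.872, 0.001], [0.872, -0.489, 0.001], [0.001, 0.0, -1.0]]
force: [1.2, 1.5, 3.0]
grip_width: 0.0
grip_force: 1.7
```

```bash
python3 -m inch '[0,-0.1,-1,0,0,0,0,-0.1,-2,0,0,0,0,-0.1,-2,0,0,0]'
```

```text
time: 5.65
tool_pos: [468.7, 134.3, 49.3]
tool_rot: [[0.489, 0.872, 0.0], [0.872, -0.489, -0.0], [-0.0, 0.0, -1.0]]
force: [1.1, 1.8, 2.3]
grip_width: 0.1
grip_force: 1.4
```

```bash
python3 -m inch '[0,-0.1,-1,0,0,0,0,-0.1,-2,0,0,0,0,-0.1,-2,0,0,0]'
```

```text
time: 5.95
tool_pos: [468.4, 134.0, 47.2]
tool_rot: [[0.489, 0.872, -0.0], [0.872, -0.489, -0.001], [-0.001, -0.0, -1.0]]
force: [1.3, 1.4, 1.9]
grip_width: 0.1
grip_force: 1.1
```

```bash
python3 -m inch '[0,0,-1,0,0,0,0,0,-1.5,0,0,0,0,0,-1.5,0,0,0]'
```

```text
time: 6.25
tool_pos: [468.4, 134.0, 45.7]
tool_rot: [[0.489, 0.872, -0.001], [0.872, -0.489, -0.001], [-0.001, -0.0, -1.0]]
force: [0.4, 0.8, 2.3]
grip_width: -0.1
grip_force: 1.1
```

```bash
python3 -m inch '[0,0,-1,0,0,0,0,0,-1.5,0,0,0,0,0,-1.5,0,0,0]'
```

```text
time: 6.55
tool_pos: [468.3, 134.0, 44.2]
tool_rot: [[0.489, 0.872, -0.001], [0.872, -0.489, -0.001], [-0.001, -0.0, -1.0]]
force: [0.9, 0.2, 1.2]
grip_width: 0.1
grip_force: 0.9
```

```bash
python3 -m inch '[0,0,-1,0,0,0,0,0,-1.5,0,0,0,0,0,-1.5,0,0,0]'
```

```text
time: 6.85
tool_pos: [468.2, 134.0, 42.7]
tool_rot: [[0.489, 0.872, -0.001], [0.872, -0.489, -0.001], [-0.001, -0.0, -1.0]]
force: [0.5, -1.1, 2.0]
grip_width: 0.1
grip_force: 0.8
```

```bash
python3 -m inch '[0,0,-1,0,0,0,0,0,-1.5,0,0,0,0,0,-1.5,0,0,0]'
```

```text
time: 7.15
tool_pos: [468.3, 134.1, 41.2]
tool_rot: [[0.489, 0.872, -0.001], [0.872, -0.489, -0.0], [-0.001, -0.0, -1.0]]
force: [-0.2, -1.1, 2.0]
grip_width: 0.5
grip_force: 0.6
```

```bash
python3 -m inch '[0,0,-1,0,0,0,0,0,-1.5,0,0,0,0,0,-1.5,0,0,0]'
```

```text
time: 7.45
tool_pos: [468.4, 134.1, 40.1]
tool_rot: [[0.489, 0.872, -0.0], [0.872, -0.489, -0.0], [-0.0, -0.0, -1.0]]
force: [-1.8, -1.3, 4.3]
grip_width: -0.2
grip_force: 2.2
```

```bash
python3 -m inch '[0,0,-0.7,0,0,0,0,0,-0.7,0,0,0]'; python3 -c "
from h import *
im=eyes.get_image('scene'); cv2.imwrite('pics/s2.png',cv2.resize(im['img'][20:220,200:467],(800,600)))"
```

```text
time: 7.65
tool_pos: [468.4, 134.1, 39.8]
tool_rot: [[0.489, 0.872, -0.0], [0.872, -0.489, -0.0], [-0.0, 0.0, -1.0]]
force: [-2.2, -1.7, 7.2]
grip_width: 0.3
grip_force: 4.1
```

View pics/s2.png

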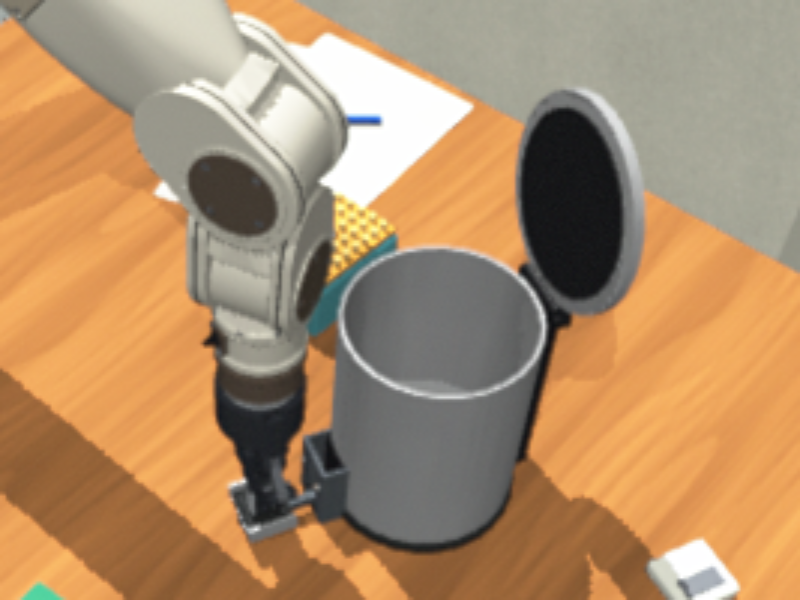

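The lid is wide open at (580,200), with the fingers on the pad at the bottom stop (260,500). Next I slide left.

```bash
python3 -m inch '[-2.6,1.5,0,0,0,0,-5.2,2.9,0,0,0,0,-7.8,4.4,0,0,0,0,-10.5,5.9,0,0,0,0,-10.5,5.9,0,0,0,0]'
```

```text
time: 8.2
tool_pos: [459.1, 140.5, 40.0]
tool_rot: [[0.489, 0.872, 0.003], [0.872, -0.489, 0.0], [0.002, 0.002, -1.0]]
force: [1.6, -0.8, 5.5]
grip_width: -0.4
grip_force: 3.1
```

```bash
python3 -m inch '[-2,1.1,0,0,0,0,-3.5,2,0,0,0,0,-5.2,2.9,0,0,0,0,-5.2,2.9,0,0,0,0]'
```

```text
time: 8.6
tool_pos: [454.2, 143.3, 40.0]
tool_rot: [[0.489, 0.872, 0.003], [0.872, -0.489, 0.0], [0.002, 0.003, -1.0]]
force: [0.2, -2.2, 5.8]
grip_width: -0.2
grip_force: 3.1
```

```bash
python3 -m inch '[-2,1.1,0,0,0,0,-3.5,2,0,0,0,0,-5.2,2.9,0,0,0,0,-5.2,2.9,0,0,0,0]'
```

```text
time: 9.0
tool_pos: [449.3, 146.4, 40.1]
tool_rot: [[0.489, 0.872, 0.004], [0.872, -0.489, 0.001], [0.002, 0.003, -1.0]]
force: [3.0, -1.9, 5.7]
grip_width: 0.1
grip_force: 2.7
```

```bash
python3 -m inch '[-1.7,1,0,0,0,0,-2.6,1.5,0,0,0,0,-2.6,1.5,0,0,0,0]'
```

```text
time: 9.3
tool_pos: [446.9, 147.9, 40.1]
tool_rot: [[0.489, 0.872, 0.004], [0.872, -0.489, 0.001], [0.002, 0.003, -1.0]]
force: [2.0, -1.9, 5.8]
grip_width: -0.2
grip_force: 2.7
```

```bash
python3 -m inch '[-0.9,0.5,0,0,0,0,-1.7,1,0,0,0,0,-1.7,1,0,0,0,0]'
```

```text
time: 9.6
tool_pos: [445.3, 148.9, 40.1]
tool_rot: [[0.489, 0.872, 0.004], [0.872, -0.489, 0.001], [0.003, 0.003, -1.0]]
force: [2.2, -1.4, 4.7]
grip_width: 0.1
grip_force: 2.7
```

```bash
python3 -m inch '[-0.9,0.5,0,0,0,0,-1.3,0.7,0,0,0,0,-1.3,0.7,0,0,0,0]'
```

```text
time: 9.9
tool_pos: [444.2, 149.5, 40.1]
tool_rot: [[0.489, 0.872, 0.004], [0.872, -0.489, 0.0], [0.003, 0.004, -1.0]]
force: [3.8, -2.4, 5.7]
grip_width: 0.3
grip_force: 3.5
```

Checking the pad's position with a picture rather than pushing blindly.

```bash
python3 -c "
from h import *
im=eyes.get_image('wrist'); cv2.imwrite('pics/w3.png',im['img'])
B=np.array([[.489,.872],[-.872,.489]]); C=np.array([545,275])
for d in eyes.regions_of('pedal_pad','wrist')[:1]:
    v,u=np.nonzero(d['mask']); k=(im['z_map'][v,u]>0); p=wpts(im,np.c_[u,v][k]); b=(p[:,:2]-C)@B.T
    print(d['p'],d['centre'],b.min(0),b.max(0),np.percentile(b,[5,95],axis=0),np.median(p[:,2]))
"
```

```text
0.96 [312.7, 235.3] [-190.94523926  -26.69867787] [-87.54159079  46.15566227] [[-170.88607328  -12.226307  ]
 [ -97.97924423   38.28695704]] 28.98658110071493
```

View pics/w3.png

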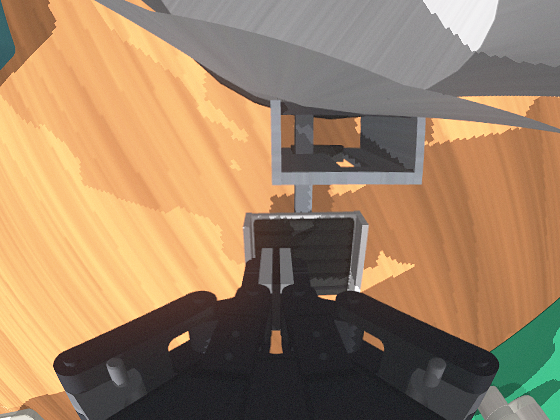

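The wrist view shows the bar at (305,140), far left in the gate opening (280–415). The pad's centre has shifted by about 14 mm. One more small push to confirm the end of travel.

```bash
python3 -m inch '[-0.9,0.5,0,0,0,0,-1.3,0.7,0,0,0,0,-1.3,0.7,0,0,0,0]'
```

```text
time: 10.3
tool_pos: [443.8, 149.8, 40.2]
tool_rot: [[0.49, 0.872, 0.006], [0.872, -0.49, -0.001], [0.002, 0.006, -1.0]]
force: [7.1, -4.4, 3.2]
grip_width: 0.2
grip_force: 4.5
```

End of travel reached. Easing up so that it rests under the ledge.

```bash
python3 -m inch '[0.3,-0.2,2,0,0,0, 0.4,-0.2,4,0,0,0, 0.5,-0.3,6,0,0,0, 0.7,-0.4,8,0,0,0, 0.9,-0.5,10,0,0,0, 1.5,-0.8,12,0,0,0,1.5,-0.8,12,0,0,0]'
```

```text
time: 11.0
tool_pos: [441.0, 149.1, 50.7]
tool_rot: [[0.489, 0.872, -0.003], [0.872, -0.489, 0.0], [-0.001, -0.002, -1.0]]
force: [-0.7, -0.2, 0.0]
grip_width: 0.3
grip_force: 0.0
```

The catch holds. Lifting clear, then moving over to look at the pot with the wrist camera.

```bash
python3 -m inch '[4,-2,2,0,0,0, 7,-4,15,0,0,0, 7,-6,50,0,0,0, 3,-30,95,0,0,0, 0,-75,120,0,0,0, -5,-120,120,0,0,0, -10,-165,120,0,0,0, -15,-210,120,0,0,0, -20,-255,120,0,0,0, -20,-300,120,0,0,0, -20,-340,120,0,0,0, -20,-355,120,0,0,0]' 1 30; python3 -m inch '[0,0,0,0,0,0,0,0,0,0,0,0]'
python3 - <<'E'
from h import *
B=np.array([[.489,.872],[-.872,.489]]); C=np.array([545,275])
s=eyes.get_image("scene")
d=eyes.regions_of("lid","scene")[0]; p=pts(s,d["mask"]); b=(p[:,:2]-C)@B.T
print("lid p",d["p"],"x rng",np.percentile(b[:,0],[3,97]),"z",np.percentile(p[:,2],[3,97]), "z>330 x:",np.percentile(b[p[:,2]>330,0],[5,50,95]))
d=eyes.regions_of("pedal_pad","scene")
for e in d[:1]:
    p=pts(s,e["mask"]);b=(p[:,:2]-C)@B.T; k=b[:,0]<-125; print("pad",e["p"],np.median(p[k],0),np.percentile(b[k],[5,95],axis=0))
im=eyes.get_image("wrist")
for e in eyes.regions_of("pot","wrist"):
    v,u=np.nonzero(e["mask"]); k=im["z_map"][v,u]>0; p=wpts(im,np.c_[u,v][k]); top=np.percentile(p[:,2],97); q=p[p[:,2]>top-6]
    (cx,cy),r=cv2.minEnclosingCircle(q[:,:2].astype(np.float32))
    print("pot",round(e["p"],2),e["centre"],round(top),round(cx,1),round(cy,1),round(r,1))
E
```

```text
time: 12.2
tool_pos: [422.0, -209.1, 171.1]
tool_rot: [[0.493, 0.87, 0.0], [0.87, -0.493, -0.0], [-0.0, 0.0, -1.0]]
force: [0.2, 0.3, 0.3]
grip_width: 85.7
grip_force: 0.0
time: 12.4
tool_pos: [421.9, -205.2, 170.9]
tool_rot: [[0.489, 0.872, -0.001], [0.872, -0.489, 0.001], [0.001, -0.002, -1.0]]
force: [-0.8, -0.3, -1.2]
grip_width: 85.4
grip_force: 0.0
lid p 0.97 x rng [65.08854985 86.16491621] z [220.55069406 390.72732664] z>330 x: [64.84694209 68.85347659 79.20152395]
pot 0.69 [453.9, 208.6] 97 549.8 -280.3 28.4
pot 0.62 [276.1, 110.0] 71 457.5 -141.6 20.4
pot 0.59 [340.1, 24.6] 52 537.8 -98.4 15.0
```

The pot found by the wrist camera is 71 mm tall at (457.5,-141.6), pixel (276,110). The lid stands open at about 1.45 rad. Grasping.

```bash
python3 -m inch '[18,32,0,0,0,0, 35.5,63.5,0,0,0,0, 35.5,63.5,-20,0,0,0, 35.5,63.5,-55,0,0,0, 35.5,63.5,-90,0,0,0, 35.5,63.5,-120,0,0,0, 35.5,63.5,-140,0,0,0, 35.5,63.5,-146,0,0,0, 35.5,63.5,-146,0,0,0]' 1 30; python3 -m inch '[0,0,0,0,0,0,0,0,0,0,0,0,0,0,0,0,0,0,0,0,0,0,0,0,0,0,0,0,0,0,0,0,0,0,0,0]' -1 30
```

```text
time: 13.55
tool_pos: [457.3, -141.7, 24.7]
tool_rot: [[0.488, 0.873, -0.002], [0.873, -0.488, 0.001], [-0.0, -0.002, -1.0]]
force: [-0.3, -0.2, 0.5]
grip_width: 85.6
grip_force: 0.0
time: 14.15
tool_pos: [458.7, -142.7, 26.4]
tool_rot: [[0.489, 0.872, 0.002], [0.872, -0.489, -0.0], [0.001, 0.002, -1.0]]
force: [-1.8, 0.7, 5.7]
grip_width: 36.9
grip_force: 20.3
```

```bash
python3 -m inch '[0,0,15,0,0,0, 0,0,50,0,0,0, 0,0,95,0,0,0, 0,5,140,0,0,0, 5,30,185,0,0,0, 12,60,225,0,0,0, 20,95,255,0,0,0, 28,135,265,0,0,0, 36,180,265,0,0,0, 44,220,265,0,0,0, 52,260,265,0,0,0, 56,280,265,0,0,0]' ; python3 -m inch '[0,0,0,0,0,0,0,0,0,0,0,0]'
```

```text
time: 15.35
tool_pos: [513.9, 140.6, 290.0]
tool_rot: [[0.486, 0.874, -0.0], [0.874, -0.486, 0.001], [0.001, -0.0, -1.0]]
force: [0.9, -0.6, -0.5]
grip_width: 36.9
grip_force: 21.5
time: 15.55
tool_pos: [513.5, 137.6, 289.9]
tool_rot: [[0.488, 0.873, -0.001], [0.873, -0.488, -0.001], [-0.001, -0.0, -1.0]]
force: [0.1, -0.5, 0.3]
grip_width: 36.8
grip_force: 21.7
```

```bash
python3 -m inch '[6,30,0,0,0,0, 14,70,0,0,0,0, 21,100,0,0,0,0, 25,122,0,0,0,0, 25,122,-15,0,0,0, 25,122,-35,0,0,0, 25,122,-55,0,0,0, 25,122,-65,0,0,0, 25,122,-68,0,0,0, 25,122,-68,0,0,0]' && python3 -c "
from h import *
im=eyes.get_image('scene'); cv2.imwrite('pics/s4.png',cv2.resize(im['img'][0:220,200:493],(800,600)))"
```

```text
time: 16.55
tool_pos: [539.0, 258.7, 222.5]
tool_rot: [[0.49, 0.872, -0.0], [0.872, -0.49, -0.0], [-0.0, 0.0, -1.0]]
force: [-0.5, 0.2, -0.1]
grip_width: 36.9
grip_force: 21.7
```

View pics/s4.png

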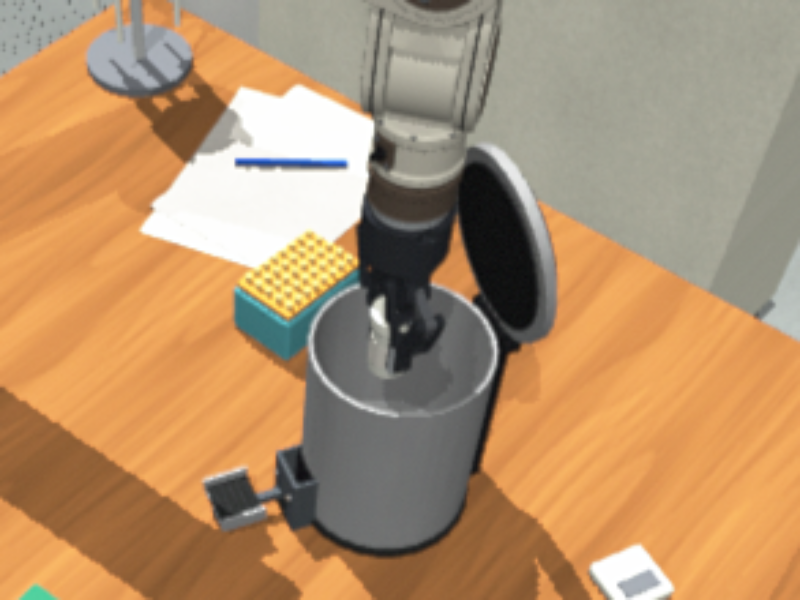

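The pot is centred in the open mouth at (390,330) and clear of the lid. I'll lower it a little and release.

```bash
python3 -m inch '[0,0,-15,0,0,0,0,0,-28,0,0,0,0,0,-30,0,0,0,0,0,-30,0,0,0]'; python3 -m inch '[0,0,0,0,0,0,0,0,0,0,0,0,0,0,0,0,0,0,0,0,0,0,0,0,0,0,0,0,0,0,0,0,0,0,0,0]' 0.5; python3 -m inch '[0,0,30,0,0,0,0,0,70,0,0,0,0,0,100,0,0,0,0,0,100,0,0,0]'
python3 - <<'E'
from h import *
im=eyes.get_image("scene")
for e in eyes.regions_of("pot","scene"):
    p=pts(im,e["mask"]); print(round(e["p"],2),e["centre"],np.median(p,0).round())
E
```

```text
time: 17.0
tool_pos: [539.1, 259.6, 193.0]
tool_rot: [[0.489, 0.872, 0.001], [0.872, -0.489, 0.0], [0.001, 0.0, -1.0]]
force: [-0.2, -0.1, -0.3]
grip_width: 37.0
grip_force: 21.5
time: 17.6
tool_pos: [538.8, 259.5, 192.3]
tool_rot: [[0.489, 0.872, 0.0], [0.872, -0.489, -0.0], [0.0, 0.0, -1.0]]
force: [0.1, 0.7, -0.8]
grip_width: 63.9
grip_force: 0.0
time: 18.0
tool_pos: [540.8, 260.5, 297.9]
tool_rot: [[0.489, 0.872, 0.009], [0.872, -0.489, 0.004], [0.008, 0.006, -1.0]]
force: [-0.2, 0.5, 1.1]
grip_width: 63.8
grip_force: 0.0
0.62 [244.7, 261.8] [ 546. -104.   47.]
```

```bash
python3 -m inch '[-20,-38,0,0,0,0,-40,-75,0,0,0,0,-60,-110,0,0,0,0,-60,-110,0,0,0,0]' -1
python3 - <<'E'
from h import *
im=eyes.get_image("wrist"); cv2.imwrite("pics/w5.png",im["img"])
for e in eyes.regions_of("pot","wrist"):
    v,u=np.nonzero(e["mask"]); k=im["z_map"][v,u]>0; p=wpts(im,np.c_[u,v][k]); print(round(e["p"],2),e["centre"],np.median(p,0).round())
E
python3 -m inch '[-20,-35,-20,0,0,0,-40,-70,-60,0,0,0,-40,-70,-100,0,0,0,-40,-70,-125,0,0,0,-40,-70,-125,0,0,0]'
python3 - <<'E'
from h import *
im=eyes.get_image("wrist"); cv2.imwrite("pics/w6.png",im["img"])
E
```

```text
time: 18.5
tool_pos: [475.2, 145.9, 290.7]
tool_rot: [[0.492, 0.87, -0.005], [0.87, -0.492, -0.003], [-0.005, -0.003, -1.0]]
force: [-0.3, 0.4, 0.4]
grip_width: 5.2
grip_force: 0.0
0.92 [299.5, 52.6] [558. 247. 115.]
0.72 [396.8, 293.5] [538. -88.  44.]
0.33 [80.1, 67.1] [336. 390.  67.]
time: 19.1
tool_pos: [436.0, 79.5, 163.2]
tool_rot: [[0.489, 0.872, -0.009], [0.873, -0.489, -0.001], [-0.005, -0.007, -1.0]]
force: [-0.3, 0.1, 0.3]
grip_width: 0.1
grip_force: 0.0
```

View pics/w6.png

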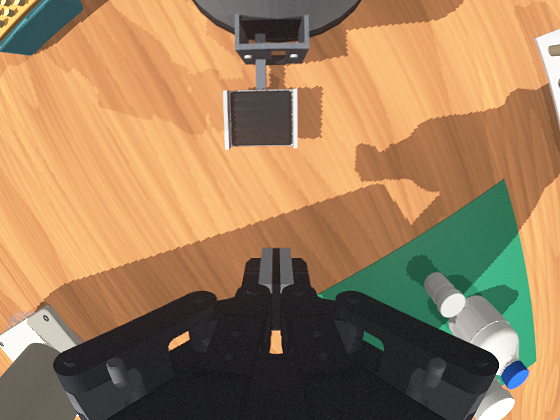

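The pot stands in the bin: wrist (299,52), world (558,247), cap at z 115. The pad is still held left at (262,118).

Run:
```python
from h import *
im=eyes.get_image("wrist"); print(monitor.state()["tool_pos"])
B=np.array([[.489,.872],[-.872,.489]]); C=np.array([545,275])
for uv in [(262,95),(262,118),(262,142),(240,118),(285,118),(227,120),(296,120)]:
    p=wpts(im,[uv])[0]; print(uv,p.round(1),"bin",(B@(p[:2]-C)).round(1))
```

```text
[439.31866311  80.23254134 167.16846116]
(262, 95) [469.2 159.9  36.5] bin [-137.4    9.8]
(262, 118) [460.1 143.9  35.9] bin [-155.8    9.9]
(262, 142) [450.5 127.   35.1] bin [-175.3   10. ]
(240, 118) [445.  152.6  36.8] bin [-155.6   27.3]
(285, 118) [476.1 134.9  35.6] bin [-155.9   -8.4]
(227, 120) [435.2 156.5  36.5] bin [-157.    37.8]
(296, 120) [484.2 127.5   0.7] bin [-158.3  -19.1]
```

```bash
python3 -m inch '[11,31,-10,0,0,0, 22,63,-30,0,0,0, 22,63,-65,0,0,0, 22,63,-95,0,0,0, 22,63,-110,0,0,0, 22,63,-114,0,0,0, 22,63,-114,0,0,0,22,63,-114,0,0,0]'; python3 -m inch '[0,0,-3,0,0,0,0,0,-6,0,0,0,0,0,-8,0,0,0,0,0,-8,0,0,0]'
```

```text
time: 20.0
tool_pos: [462.6, 143.3, 54.9]
tool_rot: [[0.489, 0.872, 0.003], [0.872, -0.489, 0.001], [0.003, 0.002, -1.0]]
force: [-0.2, -0.6, 0.1]
grip_width: 0.3
grip_force: 0.0
time: 20.4
tool_pos: [461.2, 142.7, 45.5]
tool_rot: [[0.489, 0.872, 0.001], [0.872, -0.489, 0.0], [0.001, 0.001, -1.0]]
force: [1.3, -0.4, 3.6]
grip_width: 0.3
grip_force: 1.2
```

```bash
python3 -m inch '[0,0,-2,0,0,0,0,0,-4,0,0,0,0,0,-4,0,0,0]'
```

```text
time: 20.7
tool_pos: [460.5, 142.5, 40.8]
tool_rot: [[0.489, 0.872, -0.001], [0.872, -0.489, -0.0], [-0.0, -0.001, -1.0]]
force: [0.1, 0.7, 1.9]
grip_width: 0.4
grip_force: 1.3
```

```bash
python3 -m inch '[0,0,-1,0,0,0,0,0,-1.6,0,0,0,0,0,-1.6,0,0,0]'
```

```text
time: 21.0
tool_pos: [460.6, 142.5, 40.1]
tool_rot: [[0.489, 0.872, -0.0], [0.872, -0.489, -0.0], [-0.0, -0.0, -1.0]]
force: [-2.6, -1.3, 5.9]
grip_width: -0.1
grip_force: 3.7
```

```bash
python3 -m inch '[3.5,-2,0,0,0,0,7,-3.9,0,0,0,0,10.5,-5.9,0,0,0,0,14,-7.8,0,0,0,0,14,-7.8,0,0,0,0]'
```

```text
time: 21.5
tool_pos: [473.8, 135.3, 40.1]
tool_rot: [[0.489, 0.872, -0.002], [0.872, -0.489, 0.002], [0.0, -0.003, -1.0]]
force: [-4.1, 2.0, 8.9]
grip_width: -0.0
grip_force: 4.4
```

```bash
python3 -m inch '[1.7,-1,0,0,0,0,3.5,-2,0,0,0,0,3.5,-2,0,0,0,0]'
```

```text
time: 21.8
tool_pos: [476.7, 133.6, 40.0]
tool_rot: [[0.488, 0.873, -0.003], [0.873, -0.488, 0.002], [0.0, -0.004, -1.0]]
force: [-5.4, 2.4, 8.9]
grip_width: -0.1
grip_force: 4.7
```

```bash
python3 -m inch '[1.7,-1,0,0,0,0,2.6,-1.5,0,0,0,0,2.6,-1.5,0,0,0,0]'
```

```text
time: 22.1
tool_pos: [479.2, 132.1, 40.0]
tool_rot: [[0.488, 0.873, -0.003], [0.873, -0.488, 0.002], [0.0, -0.004, -1.0]]
force: [-6.5, 3.1, 8.9]
grip_width: 0.1
grip_force: 4.7
```

```bash
python3 -m inch '[0.9,-0.5,0,0,0,0,1.7,-1,0,0,0,0,1.7,-1,0,0,0,0]'
```

```text
time: 22.4
tool_pos: [480.8, 131.1, 40.0]
tool_rot: [[0.488, 0.873, -0.003], [0.873, -0.488, 0.002], [0.0, -0.004, -1.0]]
force: [-5.3, 2.0, 9.6]
grip_width: -0.0
grip_force: 4.7
```

```bash
python3 -m inch '[0.9,-0.5,0,0,0,0,1.3,-0.7,0,0,0,0,1.3,-0.7,0,0,0,0]'
```

```text
time: 22.7
tool_pos: [481.7, 130.6, 40.0]
tool_rot: [[0.488, 0.873, -0.004], [0.873, -0.488, 0.003], [0.0, -0.005, -1.0]]
force: [-6.5, 3.2, 10.3]
grip_width: 0.0
grip_force: 5.3
```

```bash
python3 -m inch '[0.9,-0.5,0,0,0,0,1.3,-0.7,0,0,0,0,1.3,-0.7,0,0,0,0]'
```

```text
time: 23.0
tool_pos: [482.0, 130.4, 39.9]
tool_rot: [[0.488, 0.873, -0.006], [0.873, -0.488, 0.004], [0.0, -0.007, -1.0]]
force: [-8.1, 3.6, 11.7]
grip_width: 0.5
grip_force: 6.8
```

At the right-hand end. Easing up along the arc at 25 mm/s.

```bash
python3 -m inch '[-1,0.6,2.5,0,0,0, -1.5,0.9,5,0,0,0, -1.5,0.9,7.5,0,0,0, -1.4,1.1,10,0,0,0, -1.3,1.3,12.5,0,0,0, -1.2,1.5,15,0,0,0, -1,1.8,17.5,0,0,0, -0.8,2.1,20,0,0,0,-0.6,2.5,22.5,0,0,0,-0.4,2.9,25,0,0,0,-0.2,3.3,27.5,0,0,0,0,3.6,30,0,0,0]'
```

```text
time: 24.2
tool_pos: [484.0, 133.3, 70.0]
tool_rot: [[0.488, 0.873, -0.002], [0.873, -0.488, 0.002], [0.001, -0.003, -1.0]]
force: [-5.7, 3.1, 6.1]
grip_width: -0.0
grip_force: 5.4
```

```bash
python3 -m inch '[-0.4,0.7,2,0,0,0,-0.5,1.3,4,0,0,0,-0.3,1.8,6,0,0,0,0,2.2,8,0,0,0,0.2,2.6,10,0,0,0,0.5,3.1,12,0,0,0,0.8,3.6,14,0,0,0,1.1,4.2,16,0,0,0,1.4,4.8,18,0,0,0,1.7,5.4,20,0,0,0,2,6,21.5,0,0,0,2.2,6.3,23,0,0,0]'
```

```text
time: 25.4
tool_pos: [487.1, 139.2, 93.8]
tool_rot: [[0.489, 0.872, -0.0], [0.872, -0.489, 0.001], [0.001, -0.001, -1.0]]
force: [-5.1, 2.6, 9.1]
grip_width: -0.1
grip_force: 5.5
```

```bash
python3 -m inch '[0,0,1,0,0,0,0,0,2,0,0,0,-1,0.6,3,0,0,0,-2,1,4,0,0,0,-3,1.5,6,0,0,0,-4,2,8,0,0,0,-5,2.5,12,0,0,0,-5,2.5,20,0,0,0,-5,2.5,20,0,0,0]'
python3 - <<'E'
from h import *
im=eyes.get_image("side"); d=eyes.regions_of("lid","side")[0]; p=pts(im,d["mask"]); print(d["p"],np.percentile(p,[2,98],axis=0).round())
E
```

```text
time: 26.3
tool_pos: [483.4, 141.4, 114.0]
tool_rot: [[0.489, 0.872, 0.003], [0.872, -0.489, 0.001], [0.002, 0.002, -1.0]]
force: [0.5, -0.4, 0.1]
grip_width: -0.2
grip_force: 0.0
0.56 [[465. 204. 219.]
 [619. 361. 242.]]
```

```bash
python3 -m inch '[-10,-20,30,0,0,0,-30,-50,50,0,0,0,-35,-60,50,0,0,0,-35,-60,50,0,0,0,-35,-60,50,0,0,0]'
python3 - <<'E'
from h import *
im=eyes.get_image("scene"); W=cv2.resize(im["img"][70:240,220:447],(800,600)); cv2.imwrite("pics/end.png",W)
B=np.array([[.489,.872],[-.872,.489]]); C=np.array([545,275])
d=eyes.regions_of("lid","scene")[0]; p=pts(im,d["mask"]); print("lid",np.percentile(p,[2,98],axis=0).round())
w=eyes.get_image("wrist"); e=eyes.regions_of("pedal_pad","wrist")[0]
v,u=np.nonzero(e["mask"]); k=w["z_map"][v,u]>0; p=wpts(w,np.c_[u,v][k]); b=(p[:,:2]-C)@B.T; q=(b[:,0]<-127)&(p[:,2]>70); print("pad y",np.percentile(b[q,1],[1,99]),np.median(p[q,2]))
E
```

```text
time: 26.9
tool_pos: [447.5, 81.4, 162.1]
tool_rot: [[0.489, 0.872, -0.0], [0.872, -0.489, 0.0], [0.0, -0.0, -1.0]]
force: [0.6, 0.7, 1.4]
grip_width: 0.4
grip_force: 0.0
lid [[469. 190. 219.]
 [625. 353. 243.]]
pad y [-28.70043476  26.14028945] 83.84427539279795
```

View pics/end.png

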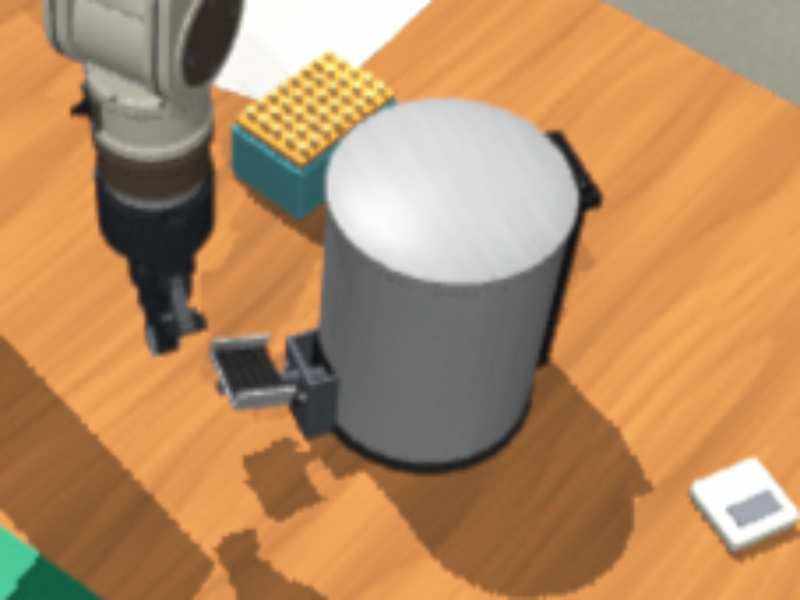

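The lid is shut (450,190), the pedal is up on its middle line (250,370), and the gripper is clear. Handing in.

```bash
python3 -c "
from rig import job; print(job.hand_in())"
```

```text
the job is handed in; nothing more can be done
None
```

The job is handed in: the middle-sized pot is in the bin, the lid closed without banging, the pedal is up and out of its catch, and the arm is clear; it took about 27 s of the 72 s allowed, and no verdict came back.

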